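Clear the pallet and hold its index plunger back

TASK

Pick up the scraper block and wipe all five brass chips off the aluminium pallet into the blue chip trough beside it, without touching the chips with the fingers, then stand the scraper back on the bench, sole down and clear of the fixture. Only then grip the red knob of the index plunger, pull it fully back to its stop so that the pin is clear of the pallet, and finish while still holding it there. Leave everything else on the bench where it is.

Things in the scene. Friction and masses are not known exactly. Their poses are not given: they have to be found in the camera images.
- fixture: Fixed pallet fixture. Origin: underside, on the bench (z = 0); x points away from the plunger, y to the trough, z up. Dark steel sub-base x -80..120, y -80..70 mm, 35 mm high, carries the aluminium pallet. A grey bracket at x -75..-40, y -22..22 mm, 68 mm high, carries the index plunger, whose pin enters a seat hole in the pallet's front edge.
- deck (a point): Centre of the aluminium pallet's flat top, at fixture (40, 0, 60) mm. The top is 140 x 140 mm (x -30..110, y -70..70 in the fixture's frame), 60 mm above the bench. Axes as the fixture's.
- trough (a point): Centre of the blue chip trough's floor, at fixture (40, 120, 20) mm. Open trough against the pallet's +y edge: x -50..130, y 70..170 mm in the fixture's frame, floor 20 mm and rims 50 mm above the bench (below the pallet top, so a block at pallet height passes over them).
- plunger (a joint): Travel of the sprung index plunger (m): 0 = pin seated in the pallet, 0.020 = fully back on its stop. Pulled level along the fixture's -x (straight out from the pallet), 47.5 mm above the bench. The spring drives it home, 4.5 N at the start to 10.5 N fully back; it does not latch.
- knob (a point): Grip point on the axis of the red knob, 47.5 mm above the bench: round grip 24 mm in diameter lying along the pull axis, 14 mm either side of this point, then a flange 34 mm in diameter, 6 mm thick at its outer end. Seated, bracket 22 mm and sub-base 17 mm behind this point; only bench below. Pinch from above across the fixture's y. Moves with the plunger; axes as the fixture's.
- scraper: Loose scraper block, about 160 g, standing on the bench. Origin: centre of its underside. Yellow block with rubber sole, 130 (x) x 30 (y) x 30 (z) mm; on top in the middle a black grip rib 60 (x) x 24 (y) mm, from 30 to 65 mm above the underside. Pinch the rib across its y.
- chip1: loose brass chip on the pallet top, about 14 x 14 x 8 mm, 12 g; origin: centre of its underside
- chip2: loose brass chip on the pallet top, about 14 x 14 x 8 mm, 12 g; origin: centre of its underside
- chip3: loose brass chip on the pallet top, about 14 x 14 x 8 mm, 12 g; origin: centre of its underside
- chip4: loose brass chip on the pallet top, about 14 x 14 x 8 mm, 12 g; origin: centre of its underside
- chip5: loose brass chip on the pallet top, about 14 x 14 x 8 mm, 12 g; origin: centre of its underside
- gear_a: steel spur gear lying flat, 84 mm diameter, 32 mm high; bystander, origin on its underside at the start, to be left alone
- gear_b: smaller steel spur gear lying flat, 68 mm diameter, 32 mm high; bystander, origin on its underside at the start, to be left alone
- oil_bottle: white bottle with yellow cap, 52 mm diameter, 130 mm tall, upright; bystander, origin on its underside at the start, to be left alone
- caliper: caliper lying flat, 170 mm long, 12 mm high; bystander, origin on its underside at the start, to be left alone
- v_block: steel V-block 70 x 50 x 40 mm; bystander, origin on its underside at the start, to be left alone
- screwdriver: screwdriver lying on the bench; bystander, to be left alone
Mind the look-alikes: they are no part of the job. Several things look just like the scraper: the one meant starts farthest from the robot's base.

How it is judged:
On the way, in this order (a step that is already met when the one before it is completed fails the run):
1. the scraper block is held in the fingers, off the bench (height (world z) of scraper above 0.03 m and contact force between the fingers and scraper above 1 N), for 0.2 s.
2. all five chips lie in the trough, the scraper still in the fingers (y of chip1 in the frame of fixture between 0.07 and 0.17 m and x of chip1 in the frame of fixture between -0.05 and 0.13 m and height (world z) of each of chip1, chip2, chip3, chip4, chip5 below 0.05 m and y of chip2 in the frame of fixture between 0.07 and 0.17 m and x of chip2 in the frame of fixture between -0.05 and 0.13 m and y of chip3 in the frame of fixture between 0.07 and 0.17 m and x of chip3 in the frame of fixture between -0.05 and 0.13 m and y of chip4 in the frame of fixture between 0.07 and 0.17 m and x of chip4 in the frame of fixture between -0.05 and 0.13 m and y of chip5 in the frame of fixture between 0.07 and 0.17 m and x of chip5 in the frame of fixture between -0.05 and 0.13 m and contact force between the fingers and scraper above 1 N), for 0.2 s.
3. the scraper stands on the bench, let go (height (world z) of scraper below 0.008 m and angle between scraper's own z axis and vertical below 0.12 rad and contact force between scraper and fixture below 0.1 N and contact force between the fingers and scraper below 0.1 N), for 0.2 s.
4. the plunger is held fully back by the fingers (value of joint plunger above 0.0165 m and contact force between the fingers and plunger above 2 N and contact force between scraper and plunger below 0.1 N), for 0.3 s.
At the end, for the whole second after the job is handed in: The fingers hold the plunger at least 16.5 mm back (of 20 mm) with over 2 N of contact, the scraper not touching it; all five chips lie still in the trough; the scraper stands still on the bench, sole down (underside below 8 mm, within 7 degrees of upright), not touching the fixture (all of step 4 and y of chip1 in the frame of fixture between 0.07 and 0.17 m and x of chip1 in the frame of fixture between -0.05 and 0.13 m and height (world z) of each of chip1, chip2, chip3, chip4, chip5 below 0.05 m and y of chip2 in the frame of fixture between 0.07 and 0.17 m and x of chip2 in the frame of fixture between -0.05 and 0.13 m and y of chip3 in the frame of fixture between 0.07 and 0.17 m and x of chip3 in the frame of fixture between -0.05 and 0.13 m and y of chip4 in the frame of fixture between 0.07 and 0.17 m and x of chip4 in the frame of fixture between -0.05 and 0.13 m and y of chip5 in the frame of fixture between 0.07 and 0.17 m and x of chip5 in the frame of fixture between -0.05 and 0.13 m and height (world z) of scraper below 0.008 m and angle between scraper's own z axis and vertical below 0.12 rad and contact force between scraper and fixture below 0.1 N and linear speed of each of scraper, chip1, chip2, chip3, chip4, chip5 below 0.02 m/s); the arm keeps its last pose, push and grip.
It fails at once if a chip touched by the fingers (contact force between the fingers and chip1 above 0.5 N or contact force between the fingers and chip2 above 0.5 N or contact force between the fingers and chip3 above 0.5 N or contact force between the fingers and chip4 above 0.5 N or contact force between the fingers and chip5 above 0.5 N).
It fails at once if the plunger drawn more than 4 mm while a chip is not in the trough (value of joint plunger above 0.004 m and not ((y of chip1 in the frame of fixture between 0.07 and 0.17 m and x of chip1 in the frame of fixture between -0.05 and 0.13 m and height (world z) of chip1 below 0.05 m) and (y of chip2 in the frame of fixture between 0.07 and 0.17 m and x of chip2 in the frame of fixture between -0.05 and 0.13 m and height (world z) of chip2 below 0.05 m) and (y of chip3 in the frame of fixture between 0.07 and 0.17 m and x of chip3 in the frame of fixture between -0.05 and 0.13 m and height (world z) of chip3 below 0.05 m) and (y of chip4 in the frame of fixture between 0.07 and 0.17 m and x of chip4 in the frame of fixture between -0.05 and 0.13 m and height (world z) of chip4 below 0.05 m) and (y of chip5 in the frame of fixture between 0.07 and 0.17 m and x of chip5 in the frame of fixture between -0.05 and 0.13 m and height (world z) of chip5 below 0.05 m))).
It fails at once if a bystander moved more than 30 mm (distance of any of gear_a, gear_b, oil_bottle, caliper, v_block, screwdriver from where it was at the start of the episode above 0.03 m).
It also fails if it takes over 58 s, if anything falls off the work surface, if the arm or the gripper's body presses on something with over 40 N, if the wrist force passes 120 N, or if a joint passes its speed limit or range.

ROBOT

A 7-joint arm with a two-finger parallel gripper is mounted at the origin on the work surface. World frame = base frame: x ahead of the robot, y to its left, z up, the work surface at z = 0. Lengths are in m, angles in rad, forces in N, time in s.
With the tool pointing down it reaches from about 0.4 to 0.85 m from the base axis. Payload 10.4 kg.
Tool frame: the origin (TCP) lies between the finger pads; the fingertips stand 14 mm ahead of it and the grasp point (between the pads) lies 5 mm behind it (r.finger_overhang is the z of the fingertips in the tool frame, in m); z points along the fingers, y is the line along which they close (so a half turn about z gives the same grasp; the last joint's range is limited). The gripper opens to 87 mm and grips with 3 to 60 N. Pads are 19 mm wide; open, the fingers measure 117 mm over their backs; the gripper's body (75 mm by 190 mm) begins 51 mm behind the grasp point.
Start: joints at [-1.203, 0.332, -0.065, 1.46, 0.022, 1.35, -0.088], TCP at [0.238, 0.578, 0.237] pointing down, gripper open.
Joint ranges: [-2.6, 2.6], [-0.5, 2.12], [-1.47, 1.34], [0.16, 2.42], [-1.27, 4.41], [0.06, 2.06], [-2.6, 2.6]. Speed limits (rad/s): [2.22, 2.22, 2.79, 2.79, 3.14, 3.14, 3.14].

INTERFACE

Orientations are given as a unit quaternion [x, y, z, w].
In Python, from bench import r, optics gives the robot as it stands.
- The arm moves only by the shell command python3 -m pendant 'ROWS' [FORCE]. ROWS is JSON, a list of rows, each a list of 7 numbers: the closure, from -1 (fully open) to 1 (shut), then the shift along the tool's x, y, z scaled (see below), then the turn, a rotation vector about the tool's x, y, z scaled (see below). In form: [[grip, x, y, z, rx, ry, rz], ...]. A call has 1 to 8 rows; each row is the pose to reach, as a shift and turn from the pose commanded when the call began, along the tool's axes at that moment; what a row does not reach only later rows make up. The controller multiplies each number of a shift by 0.3 m and each number of a turn by 120 degrees. A row lasts 1/8 s, in which the tool goes at most 62.5 mm and 10.7 degrees, less where a joint would pass 70% of its speed; a pose out of reach is approached as far as the arm can. A call with a number of a shift or a turn outside -1 to 1 is refused whole. A call with a gripper value outside its range is refused whole. The fingers move at their own pace and stop on an object; FORCE is the grip in N (left out, the last holds). Time passes only in rows, so rows that repeat a pose let the fingers close. It gives the time, the measured TCP pose, the force, the opening and the grip force at its end, in the units of the state.
- r.read_state(): the state, without advancing time (a new reading comes with each control period).
- optics.camera(name): name is "side" or "top"; returns a dict with "pixels" (420x560x3 uint8, red, green, blue), "vfov" (degrees; the focal length in pixels is half the picture's height over the tangent of half this angle, whatever the lens; pixels are square), "cx", "cy" (the principal point, pixels), "rvec" (rotation vector, rad) and "tvec" (3), from world to camera coordinates, as OpenCV has them. Camera axes: x right, y down, z forward; pixel columns grow to the right and rows downward; lengths in m; the calibration is good to about 2 mm. A picture is of the moment at which its call begins. There is no depth.
- r.close_job(): hands the job in; it is judged then, once.
The state is a dict: "time": time; "joint_positions": joint angles; "joint_vel": joint speeds; "joint_torque": joint torques, N m; "ee_pos": TCP position; "eef_rot": TCP orientation; "ft_force": force on the tool from outside, world axes, zero at the start; "torque": the same for the moment, N m; "width": finger opening in m; "grip_force": force on a finger pad.
Only numpy, scipy, OpenCV 4.12 (cv2) and the standard library are available. Lean on these libraries where they do the work, as an engineer would, in place of code of your own. Each camera call takes 0.05 s, during which the arm holds its last target. There are 200 camera calls.

## Working session

There is one attempt and no reset: what is moved stays moved. The work goes in short steps, Python scripts to look and compute and a shell command to move; the robot and the scene stay as the last step left them, time stands still between calls to the robot, and variables do not carry over. Pictures are saved under pics/ and viewed, at most 10 in all, crops included, and the job is handed in when it is done.

```bash
ls; mkdir -p pics; cat > h.py <<'E'
import numpy as np,cv2
from bench import r,optics
from scipy.spatial.transform import Rotation as R
def cam(n):
    c=optics.camera(n);p=np.array(c["pixels"]);f=p.shape[0]/2/np.tan(np.radians(c["vfov"])/2)
    M=cv2.Rodrigues(np.array(c["rvec"],float))[0];t=np.array(c["tvec"],float).ravel()
    return dict(p=p,f=f,cx=c["cx"],cy=c["cy"],M=M,t=t,raw={k:c[k] for k in c if k!="pixels"})
def ray(c,uv,z):
    d=c["M"].T@np.array([(uv[0]-c["cx"])/c["f"],(uv[1]-c["cy"])/c["f"],1]);o=-c["M"].T@c["t"]
    return o+d*(z-o[2])/d[2]
def proj(c,X):
    q=c["M"]@np.array(X)+c["t"];return q[:2]/q[2]*c["f"]+[c["cx"],c["cy"]]
def save(p,n): cv2.imwrite("pics/"+n,cv2.cvtColor(p,cv2.COLOR_RGB2BGR))
E
python3 - <<'E'
from h import *
for n in("top","side"):
    c=cam(n);save(c["p"],n+"0.png");print(n,c["raw"],-c["M"].T@c["t"])
s=r.read_state();print(s["ee_pos"],s["eef_rot"],R.from_quat(s["eef_rot"]).as_matrix().round(3),s["width"],r.finger_overhang,s["time"])
E
```

```text
pics
top {'vfov': 55.650717649270376, 'cx': 280.4111548218313, 'cy': 207.09611421686657, 'rvec': array([ 2.15192455, -2.19776877,  0.09211826]), 'tvec': array([-0.00387508,  0.447297  ,  1.11771029])} [ 0.34731602 -0.01586126  1.15259964]
side {'vfov': 47.36520451646554, 'cx': 280.51350574474014, 'cy': 202.1537810577328, 'rvec': array([ 0.09218541, -2.71716354,  1.49999462]), 'tvec': array([0.47364711, 0.06971572, 1.26299402])} [0.39831612 1.06197666 0.73342047]
[0.23794833 0.57757612 0.23584245] [ 1.94140033e-01  9.80973620e-01 -6.29544191e-04 -8.95994233e-05] [[-0.925  0.381 -0.   ]
 [ 0.381  0.925 -0.001]
 [-0.    -0.001 -1.   ]] 0.08688422004199949 0.014 0.1
```

View pics/top0.png

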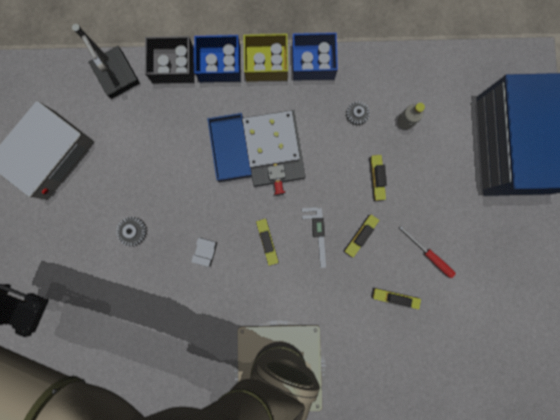

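View pics/side0.png

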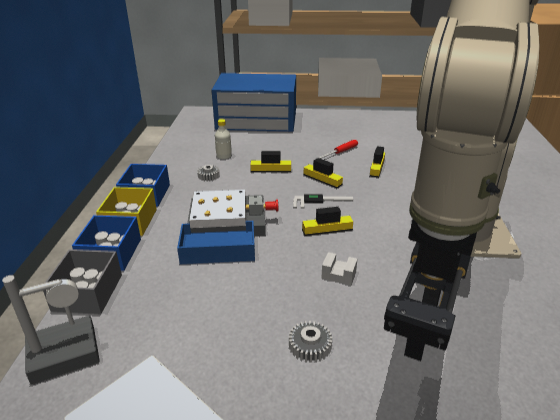

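Top view: pallet at about (271,138), trough at (230,148), knob at (278,187). There are four scraper look-alikes, at (378,178), (362,236), (267,242) and (397,299); the base is at about (280,370). The one at (378,178) looks farthest from the base, so I'll measure all four and confirm it in a crop.

```bash
python3 - <<'E'
from h import *
c=cam("top");p=c["p"];hsv=cv2.cvtColor(p,cv2.COLOR_RGB2HSV)
d=cam("side")
def blobs(m,a):
    cs,_=cv2.findContours(m.astype(np.uint8)*255,cv2.RETR_EXTERNAL,cv2.CHAIN_APPROX_NONE)
    return [k for k in cs if cv2.contourArea(k)>=a]
H,S,V=hsv[...,0],hsv[...,1],hsv[...,2]
def rect(k,z):
    w=np.array([ray(c,q,z)[:2] for q in k[:,0].astype(float)])*1000
    (x,y),(a,b),_=q=cv2.minAreaRect(w.astype(np.float32));bx=cv2.boxPoints(q)
    e=max([bx[1]-bx[0],bx[2]-bx[1]],key=np.linalg.norm)
    return np.round([x,y,a,b,np.degrees(np.arctan2(e[1],e[0]))%180],1),bx.round(1)
for k in blobs((H>20)&(H<35)&(S>150)&(V>70),60):
    x,y,w,h=cv2.boundingRect(k);q=rect(k,.03)[0];print("yel",x+w/2,y+h/2,q,"dist",np.hypot(q[0],q[1]))
for z,lo,name in((.06,110,"pallet"),):
    roi=np.zeros_like(V);roi[100:190,235:310]=1
    for k in blobs((V>lo)&(S<60)&(roi>0),300): print(name,*rect(k,z))
roi=np.zeros_like(V);roi[105:190,200:255]=1
for k in blobs((H>100)&(H<125)&(S>120)&(roi>0),100): print("trough",*rect(k,.05))
for k in blobs(((H<8)|(H>172))&(S>150)&(V>70),20):
    print("red",rect(k,.0475))
roi[:]=0;roi[105:180,240:305]=1
for k in blobs((H>12)&(H<35)&(S>70)&(roi>0),4):
    (u,v),_=cv2.minEnclosingCircle(k);print("chip",u,v,(ray(c,(u,v),.066)*1000).round(0))
crop=lambda P,x0,y0,x1,y1,s:cv2.resize(P[y0:y1,x0:x1],None,fx=s,fy=s,interpolation=cv2.INTER_CUBIC)
save(np.hstack([crop(p,200,95,400,265,2.6)[:, :],]),"crop1.png")
E
```

```text
yel 284.5 58.0 [885.9 -33.   11.7  76.  178.8] dist 886.5144161264384
yel 258.0 54.0 [899.9  45.1 111.1  77.    2. ] dist 901.0294223830873
pallet [621.    6.9 209.  253.3 178.7] [[ 492.   -94.7]
 [ 745.3 -100.4]
 [ 749.9  108.5]
 [ 496.7  114.2]]
trough [619.1 127.7 178.1  95.9   8.2] [[524.1 162.3]
 [537.8  67.4]
 [714.1  93. ]
 [700.3 187.9]]
red (array([ 279.6, -448.4,   93.5,   19.3,   45.5]), array([[ 239.9, -475. ],
       [ 253.7, -488.5],
       [ 319.2, -421.7],
       [ 305.4, -408.2]], dtype=float32))
red (array([500.6,  -9.1,  31.2,  17.7,   5.9]), array([[484.2,  -1.9],
       [486. , -19.5],
       [517. , -16.3],
       [515.2,   1.3]], dtype=float32))
chip 259.5 150.0 [603.  41.  66.]
chip 280.5 145.5 [615. -17.  66.]
chip 275.6428527832031 133.7857208251953 [648.  -4.  66.]
chip 251.3000030517578 131.3000030517578 [657.  63.  66.]
chip 271.29998779296875 121.30000305175781 [684.   7.  66.]
```

View pics/crop1.png

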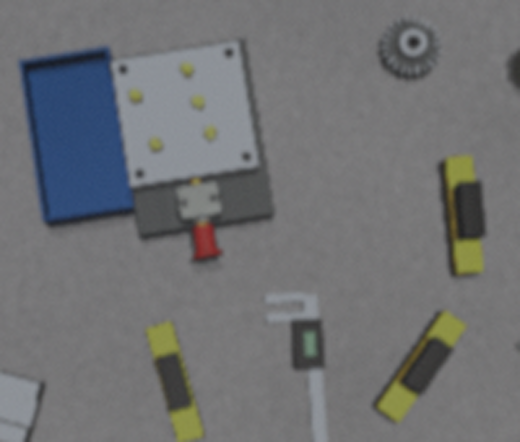

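The crop confirms a yellow block with a black rib at (378,178), crop (463,213). The others sit nearer the base. I'll refine the yellow and pallet masks and cross-check with the side view.

```bash
cat >> h.py <<'E'
def blobs(m,a):
    cs,_=cv2.findContours(m.astype(np.uint8)*255,cv2.RETR_EXTERNAL,cv2.CHAIN_APPROX_NONE)
    return [k for k in cs if cv2.contourArea(k)>=a]
def rect(c,k,z):
    w=np.array([ray(c,q,z)[:2] for q in k.reshape(-1,2).astype(float)])*1000
    (x,y),(a,b),_=q=cv2.minAreaRect(w.astype(np.float32));bx=cv2.boxPoints(q)
    e=max([bx[1]-bx[0],bx[2]-bx[1]],key=np.linalg.norm)
    return np.round([x,y,a,b,np.degrees(np.arctan2(e[1],e[0]))%180],1)
E
python3 - <<'E'
from h import *
c=cam("top");d=cam("side")
for n,c in(("top",c),("side",d)):
    H,S,V=cv2.split(cv2.cvtColor(c["p"],cv2.COLOR_RGB2HSV))
    print(n,"yellow px",cv2.cvtColor(c["p"],cv2.COLOR_RGB2HSV)[160,378] if n=="top" else "")
    m=(H>22)&(H<35)&(S>140)&(V>60)
    m=cv2.morphologyEx(m.astype(np.uint8),cv2.MORPH_CLOSE,np.ones((9,9)))
    for k in blobs(m>0,60):
        x,y,w,h=cv2.boundingRect(k);q=rect(c,k,.03);print("yel",x+w/2,y+h/2,q,"dist",np.hypot(q[0],q[1]).round())
    m=((H<8)|(H>172))&(S>150)&(V>60)
    for k in blobs(m,20): x,y,w,h=cv2.boundingRect(k);print("red",x+w/2,y+h/2,rect(c,k,.0475))
    for lo in (125,150,170):
      m=((V>lo)&(S<50))
      for k in blobs(m,200):
        q=rect(c,k,.06)
        if abs(q[0]-640)<60 and abs(q[1]-10)<60:print("pallet",lo,q)
E
```

```text
top yellow px [ 32 141 145]
yel 265.5 54.0 [899.5  22.7 123.7 112.8  88.7] dist 900.0
red 440.5 263.5 [ 279.6 -448.4   93.5   19.3   45.3]
red 279.0 188.0 [500.6  -8.9  31.1  17.8   6.9]
pallet 125 [639.   10.5 138.8 138.4   7.9]
pallet 150 [638.2  10.3 129.8 131.7  97.9]
side yellow px 
yel 328.0 225.5 [349.9  46.3 136.2  58.8  15.4] dist 353.0
yel 126.0 211.5 [890.6   9.1 158.5 228.1  90.1] dist 891.0
yel 323.5 175.5 [ 363.7 -216.7   60.4  148.   143.1] dist 423.0
yel 270.5 166.0 [ 526.5 -266.4  126.5   60.4    3.6] dist 590.0
yel 377.5 164.0 [ 188.7 -305.2  168.8   32.4   75.5] dist 359.0
red 271.5 205.5 [500.9  -9.2  32.3  49.6  94.3]
red 346.5 146.5 [ 284.2 -385.5  115.1   35.2   45.7]
pallet 170 [639.1  11.3 137.9 144.   98. ]
```

```bash
cat >> h.py <<'E'
def plan(pos,yaw=None,log=True):
    """tool-down target (m) with tool x at yaw (deg) -> shift/turn numbers from measured pose"""
    s=r.read_state();Q=R.from_quat(s["eef_rot"]);P=np.array(s["ee_pos"])
    t=Q.inv().apply(np.array(pos)-P)/.3
    if yaw is None: rv=np.zeros(3)
    else:
        a=np.radians(yaw);T=R.from_matrix(np.array([[np.cos(a),np.sin(a),0],[np.sin(a),-np.cos(a),0],[0,0,-1]]).T)
        rv=(Q.inv()*T).as_rotvec()/np.radians(120)
    print(t.round(4),rv.round(4));return t,rv
D=np.array([.638,.010]);FY=8.0
def fix(x,y):
    a=np.radians(FY);return D+np.array([[np.cos(a),-np.sin(a)],[np.sin(a),np.cos(a)]])@(np.array([x-40,y])/1000)
E
python3 - <<'E'
from h import *
c=cam("top")
H,S,V=cv2.split(cv2.cvtColor(c["p"],cv2.COLOR_RGB2HSV))
m=(H>22)&(H<38)&(S>110)&(V>60)
m[:, :340]=0;m[:145]=0;m[215:]=0
pts=np.vstack(blobs(m,3));print("scraper",rect(c,pts,.03))
b=(V<45);b[:, :365]=0;b[:,392:]=0;b[:150]=0;b[205:]=0
for k in blobs(b,40): print("rib",rect(c,k,.065))
m=(H>15)&(H<38)&(S>70);roi=np.zeros_like(V);roi[112:160,245:295]=1
for k in blobs(m&(roi>0),3):
    (u,v),_=cv2.minEnclosingCircle(k);w=ray(c,(u,v),.066)[:2]-D;a=np.radians(8);print("chip fix",(1000*np.array([np.cos(a)*w[0]+np.sin(a)*w[1]+.04,-np.sin(a)*w[0]+np.cos(a)*w[1]])).round())
plan([.5,.2,.28],80);print(r.read_state()["joint_positions"])
E
```

```text
scraper [ 525.3 -291.5  125.3   30.1    3. ]
chip fix [10. 36.]
chip fix [ 13. -24.]
chip fix [ 48. -16.]
chip fix [66. 50.]
chip fix [85. -9.]
[-1.2871 -0.8318 -0.1452] [-1.000e-04  1.000e-04  6.467e-01]
[-1.20257192  0.33237593 -0.06467716  1.46029419  0.02158243  1.34992369
 -0.08851763]
```

```bash
python3 -m pendant '[[-1,-0.3,-0.2,-0.05,0,0,0.08],[-1,-0.5,-0.35,-0.1,0,0,0.17],[-1,-0.7,-0.5,-0.14,0,0,0.26],[-1,-0.9,-0.65,-0.14,0,0,0.35],[-1,-1,-0.83,-0.14,0,0,0.44],[-1,-1,-0.83,-0.14,0,0,0.53],[-1,-1,-0.83,-0.14,0,0,0.62],[-1,-1,-0.83,-0.14,0,0,0.65]]' 25
python3 - <<'E'
from h import *
c=cam("side")
H,S,V=cv2.split(cv2.cvtColor(c["p"],cv2.COLOR_RGB2HSV))
m=(H>20)&(H<38)&(S>110)&(V>60);m[:145]=0;m[180:]=0;m[:,:240]=0;m[:,300:]=0
P=np.vstack(blobs(m,3))[:,0];print(P.min(0),P.max(0),"ends: left col rows",P[P[:,0]<P[:,0].min()+4].tolist()[:12])
a=np.radians(3)
for z in(0,.03):
  for sx in(-65,65):
    for sy in(-15,15):
      print(z,sx,sy,proj(c,[.5253+(sx*np.cos(a)-sy*np.sin(a))/1e3,-.2915+(sx*np.sin(a)+sy*np.cos(a))/1e3,z]).round(1))
plan([.527,-.291,.25],3);print(r.read_state()["joint_positions"])
save(cv2.resize(c["p"][130:260,170:400],None,fx=3.2,fy=3.2,interpolation=cv2.INTER_CUBIC),"side1.png")
E
```

```text
time: 1.35
ee_pos: [0.4215, 0.2314, 0.279]
eef_rot: [0.771, 0.637, 0.001, -0.0]
ft_force: [-0.5, 1.1, -0.2]
width: 0.0873
grip_force: 0.0
[250 160] [290 170] ends: left col rows [[251, 160], [251, 161], [251, 162], [251, 163], [250, 164], [251, 165], [251, 166], [251, 167], [251, 168], [251, 169], [251, 170], [252, 170]]
0 -65 -15 [291.4 168. ]
0 -65 15 [291.4 172.4]
0 65 -15 [251.3 167.8]
0 65 15 [250.7 172.2]
0.03 -65 -15 [291.4 159.7]
0.03 -65 15 [291.5 164.1]
0.03 65 -15 [251.  159.5]
0.03 65 15 [250.3 163.8]
[-1.6473  0.6753  0.0951] [-1.000e-04 -4.000e-04  6.346e-01]
[-0.86494127 -0.02075423  0.26318471  1.77518022  0.00513146  1.38568174
 -0.79206358]
```

```bash
python3 -m pendant '[[-1,-0.12,0.06,0,0,0,0.08],[-1,-0.27,0.12,0,0,0,0.16],[-1,-0.42,0.2,0,0,0,0.24],[-1,-0.57,0.27,0,0,0,0.32],[-1,-0.72,0.33,0,0,0,0.4],[-1,-0.87,0.4,0.03,0,0,0.48],[-1,-1,0.45,0.06,0,0,0.56],[-1,-1,0.45,0.06,0,0,0.63]]' 
python3 - <<'E'
from h import *
plan([.527,-.2915,.20],3);print(r.read_state()["joint_positions"])
E
```

```text
time: 2.4
ee_pos: [0.499, -0.0894, 0.26]
eef_rot: [1.0, 0.031, -0.0, 0.001]
ft_force: [-1.5, 0.1, 0.4]
width: 0.0871
grip_force: 0.0
[0.0523 0.6779 0.2007] [0.0005 0.0004 0.0042]
[-0.51137022  0.04275096  0.62298393  1.76064522 -0.02436075  1.34689363
 -1.39302907]
```

```bash
python3 -m pendant '[[-1,0.02,0.17,0,0,0,0.004],[-1,0.04,0.34,0.05,0,0,0.004],[-1,0.05,0.51,0.12,0,0,0.004],[-1,0.052,0.678,0.2,0,0,0.004],[-1,0.052,0.678,0.2,0,0,0.004],[-1,0.052,0.678,0.2,0,0,0.004]]' 
python3 - <<'E'
from h import *
plan([.527,-.2915,.05],3);print(r.read_state()["joint_positions"])
E
```

```text
time: 3.15
ee_pos: [0.5293, -0.2872, 0.2004]
eef_rot: [1.0, 0.031, -0.0, -0.0]
ft_force: [-0.0, 1.3, 0.9]
width: 0.0871
grip_force: 0.0
[-0.0085  0.014   0.5013] [-0.0002  0.0002  0.005 ]
[-0.17516623  0.36618507  0.75647525  1.60807322 -0.26026415  1.2718475
 -0.88240783]
```

```bash
python3 -m pendant '[[-1,-0.008,0.01,0.15,0,0,0],[-1,-0.008,0.012,0.3,0,0,0.0],[-1,-0.008,0.014,0.42,0,0,0.0],[-1,-0.008,0.014,0.5,0,0,0],[-1,-0.008,0.014,0.501,0,0,0],[-1,-0.008,0.014,0.501,0,0,0]]' 
python3 - <<'E'
from h import *
plan([.527,-.2915,.05],3)
c=cam("top");d=cam("side")
save(np.hstack([cv2.resize(k["p"][y:y+100,x:x+100],None,fx=4,fy=4,interpolation=cv2.INTER_CUBIC) for k,x,y in((c,320,130),(d,220,100))]),"grasp.png")
E
```

```text
time: 3.9
ee_pos: [0.5281, -0.2916, 0.0518]
eef_rot: [0.999, 0.032, 0.001, 0.0]
ft_force: [-0.1, 0.5, 0.2]
width: 0.0867
grip_force: 0.0
[-0.0037 -0.0005  0.0059] [ 0.0001 -0.001   0.0052]
```

View pics/grasp.png

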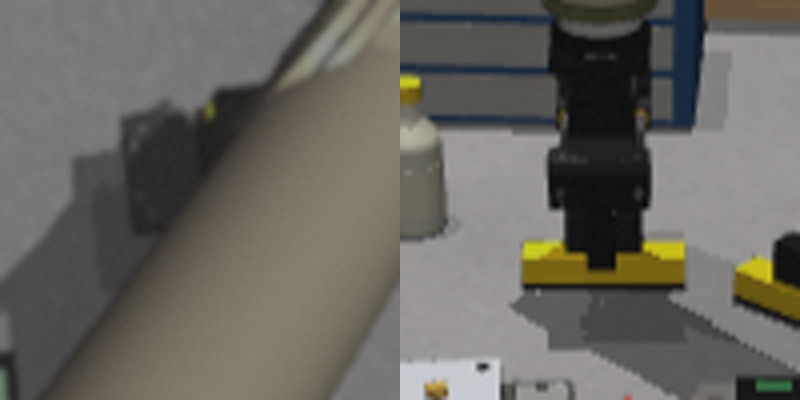

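The side crop shows the gripper centred over the block: block spans crop columns 521–685 and the finger is at 600. I'll close and lift.

```bash
python3 -m pendant '[[1,-0.003,0,0.004,0,0,0],[1,-0.003,0,0.004,0,0,0],[1,-0.003,0,0.004,0,0,0],[1,-0.003,0,0.004,0,0,0],[1,-0.003,0,0.004,0,0,0],[1,-0.003,0,0.004,0,0,0]]' 40
python3 - <<'E'
from h import *
s=r.read_state();print(s["width"],s["grip_force"],s["ee_pos"],s["ft_force"])
E
```

```text
time: 4.75
ee_pos: [0.526, -0.2922, 0.049]
eef_rot: [1.0, 0.031, -0.0, -0.0]
ft_force: [-0.0, 0.4, -0.0]
width: 0.035
grip_force: 0.0
0.03503600324546798 0.0 [ 0.52601907 -0.29223489  0.04898396] [-0.02089583  0.4381863  -0.00997864]
```

Still closing; a few more rows, then lift.

```bash
python3 -m pendant '[[1,0,0,0,0,0,0],[1,0,0,0,0,0,0],[1,0,0,0,0,0,0],[1,0,0,0,0,0,0],[1,0,0,-0.1,0,0,0],[1,0,0,-0.25,0,0,0],[1,0,0,-0.4,0,0,0],[1,0,0,-0.5,0,0,0]]' 40
python3 - <<'E'
from h import *
p=fix(40,-110);plan([*p,.2],8)
print(fix(40,-62),fix(40,80))
E
```

```text
time: 5.75
ee_pos: [0.5262, -0.2923, 0.201]
eef_rot: [1.0, 0.031, 0.001, 0.0]
ft_force: [0.8, -0.3, -2.7]
width: 0.0236
grip_force: 39.8
[ 0.4625 -0.6173  0.0039] [ 0.0001 -0.0007 -0.0373]
[ 0.64662873 -0.05139662] [0.62686615 0.08922145]
```

```bash
python3 -m pendant '[[1,0.1,-0.12,0,0,0,-0.037],[1,0.2,-0.28,0,0,0,-0.037],[1,0.3,-0.44,0,0,0,-0.037],[1,0.4,-0.57,0,0,0,-0.037],[1,0.46,-0.617,0.0,0,0,-0.037],[1,0.46,-0.617,0,0,0,-0.037],[1,0.46,-0.617,0,0,0,-0.037]]' 
python3 - <<'E'
from h import *
p=fix(43,-64);plan([*p,.1105],8);print(r.read_state()["joint_positions"])
E
```

```text
time: 6.62
ee_pos: [0.6516, -0.1002, 0.1988]
eef_rot: [0.998, 0.069, -0.0, 0.0]
ft_force: [-0.6, -0.3, -2.2]
width: 0.0241
grip_force: 39.8
[ 0.0161 -0.1568  0.2942] [ 0.0002  0.0005 -0.0009]
[-0.38793151  0.4885631   0.66153431  1.44210328 -0.30191136  1.31471435
 -1.13971186]
```

```bash
python3 -m pendant '[[1,0.01,-0.08,0,0,0,0],[1,0.016,-0.157,0.05,0,0,0],[1,0.016,-0.157,0.15,0,0,0],[1,0.016,-0.157,0.23,0,0,0],[1,0.016,-0.157,0.27,0,0,0],[1,0.016,-0.157,0.292,0,0,0],[1,0.016,-0.157,0.292,0,0,0],[1,0.016,-0.157,0.292,0,0,0]]' 
python3 - <<'E'
from h import *
p=fix(43,-64);plan([*p,.1105],8)
p=fix(43,80);plan([*p,.1105],8)
d=cam("side");save(cv2.resize(d["p"][150:270,165:300],None,fx=5,fy=5,interpolation=cv2.INTER_CUBIC),"deck1.png")
E
```

```text
time: 7.62
ee_pos: [0.6511, -0.0518, 0.1123]
eef_rot: [0.998, 0.069, 0.001, -0.0]
ft_force: [-0.1, -0.7, -2.5]
width: 0.0236
grip_force: 39.8
[-0.0045  0.0033  0.0059] [ 0.     -0.0006 -0.0003]
[-0.0048 -0.4767  0.0058] [ 0.     -0.0006 -0.0003]
```

View pics/deck1.png

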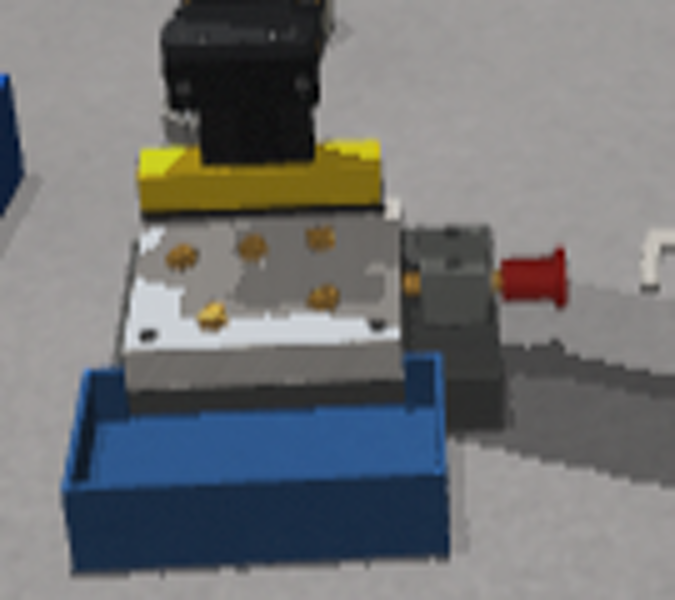

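The block spans crop columns 140–382 along the pallet's far edge, behind all five chips and lined up with the pallet. I'll sweep slowly along +y, which is tool −y.

```bash
python3 -m pendant '[[1,-0.004,0,0.006,0,0,0],[1,-0.004,-0.03,0.006,0,0,0],[1,-0.004,-0.07,0.006,0,0,0],[1,-0.004,-0.11,0.006,0,0,0],[1,-0.004,-0.15,0.006,0,0,0],[1,-0.004,-0.19,0.006,0,0,0],[1,-0.004,-0.23,0.006,0,0,0],[1,-0.004,-0.27,0.006,0,0,0]]' 
python3 - <<'E'
from h import *
p=fix(43,80);plan([*p,.1105],8)
E
```

```text
time: 8.68
ee_pos: [0.6381, 0.0291, 0.1097]
eef_rot: [0.998, 0.069, 0.0, -0.0]
ft_force: [-0.9, 0.6, -1.9]
width: 0.0237
grip_force: 39.8
[ 0.0007 -0.2035 -0.0028] [-0.     -0.     -0.0003]
```

```bash
python3 -m pendant '[[1,0,-0.03,-0.003,0,0,0],[1,0,-0.06,-0.003,0,0,0],[1,0,-0.09,-0.003,0,0,0],[1,0,-0.12,-0.003,0,0,0],[1,0,-0.15,-0.003,0,0,0],[1,0,-0.18,-0.003,0,0,0],[1,0,-0.2,-0.003,0,0,0],[1,0,-0.21,-0.003,0,0,0]]' 
python3 - <<'E'
from h import *
s=r.read_state();print(s["joint_positions"])
c=cam("side");save(cv2.resize(c["p"][150:270,165:300],None,fx=5,fy=5,interpolation=cv2.INTER_CUBIC),"deck2.png")
E
```

```text
time: 9.68
ee_pos: [0.6294, 0.0912, 0.1105]
eef_rot: [0.998, 0.07, 0.0, -0.0]
ft_force: [-0.2, -0.3, -1.6]
width: 0.0235
grip_force: 39.8
[-0.66519888  0.50248458  0.59668625  1.60388941 -0.30406797  1.12943759
 -1.4263119 ]
```

View pics/deck2.png

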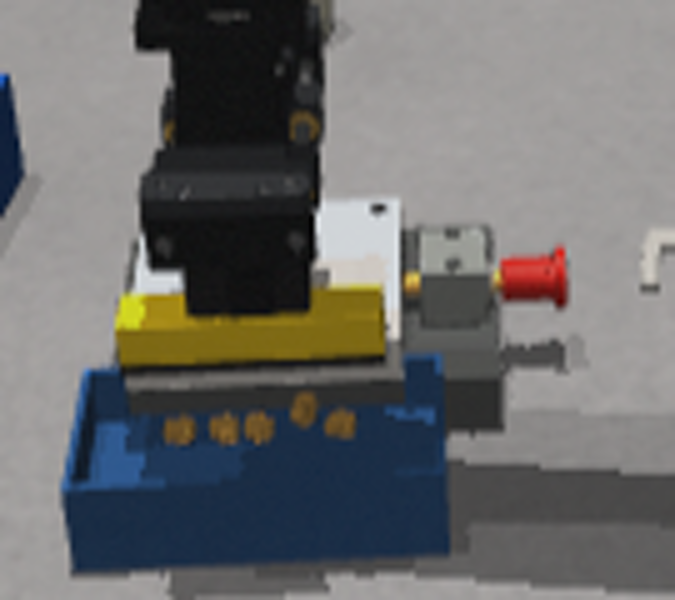

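All five chips are in the trough, at crop (178,430), (222,430), (258,428), (303,410) and (340,425). I'll lift and return the scraper to its old place.

```bash
python3 - <<'E'
from h import *
plan([.526,-.2915,.2],3)
c=cam("side");H,S,V=cv2.split(cv2.cvtColor(c["p"],cv2.COLOR_RGB2HSV))
m=(H>8)&(H<30)&(S>100);m[:228]=0;m[245:]=0;m[:,:190]=0;m[:,240:]=0
for k in blobs(m,4):
    (u,v),_=cv2.minEnclosingCircle(k);w=ray(c,(u,v),.025)[:2]-D;a=np.radians(8);print("chip fix",(1000*np.array([np.cos(a)*w[0]+np.sin(a)*w[1]+.04,-np.sin(a)*w[0]+np.cos(a)*w[1]])).round())
E
python3 -m pendant '[[1,0,0,-0.1,0,0,0],[1,0,0,-0.2,0,0,0],[1,0,0.02,-0.3,0,0,0],[1,-0.03,0.12,-0.3,0,0,0],[1,-0.06,0.28,-0.3,0,0,0],[1,-0.1,0.44,-0.3,0,0,0],[1,-0.14,0.6,-0.3,0,0,0],[1,-0.2,0.75,-0.3,0,0,0]]'
python3 - <<'E'
from h import *
plan([.526,-.2915,.2],3)
E
```

```text
[-0.5188  1.2161 -0.2986] [-0.0001  0.      0.0417]
chip fix [61. 95.]
chip fix [83. 94.]
chip fix [ 3. 95.]
chip fix [44. 94.]
chip fix [23. 79.]
time: 10.78
ee_pos: [0.6008, -0.1426, 0.2006]
eef_rot: [0.998, 0.069, 0.0, 0.0]
ft_force: [-0.1, -1.2, -2.1]
width: 0.0235
grip_force: 39.8
[-0.3155  0.4572  0.0022] [ 0.0002 -0.0002  0.041 ]
```

```bash
python3 -m pendant '[[1,-0.08,0.12,0,0,0,0.02],[1,-0.18,0.26,0,0,0,0.041],[1,-0.27,0.4,0,0,0,0.041],[1,-0.315,0.455,0.1,0,0,0.041],[1,-0.315,0.455,0.25,0,0,0.041],[1,-0.315,0.455,0.4,0,0,0.041],[1,-0.315,0.455,0.47,0,0,0.041],[1,-0.315,0.455,0.47,0,0,0.041]]'
python3 - <<'E'
from h import *
plan([.526,-.2915,.049],3)
E
```

```text
time: 11.78
ee_pos: [0.526, -0.2887, 0.0589]
eef_rot: [1.0, 0.026, -0.001, -0.0]
ft_force: [0.4, 0.3, -1.2]
width: 0.0236
grip_force: 39.8
[-0.0003  0.0094  0.033 ] [-0.0002  0.0009  0.0002]
```

```bash
python3 -m pendant '[[1,0,0,0.012,0,0,0],[1,0,0,0.024,0,0,0],[1,0,0,0.032,0,0,0],[1,0,0,0.033,0,0,0],[1,0,0,0.033,0,0,0]]'
python3 -m pendant '[[-1,0,0,0,0,0,0],[-1,0,0,0,0,0,0],[-1,0,0,0,0,0,0],[-1,0,0,0,0,0,0],[-1,0,0,0,0,0,0],[-1,0,0,0,0,0,0],[-1,0,0,0,0,0,0],[-1,0,0,0,0,0,0]]'
```

```text
time: 12.4
ee_pos: [0.5266, -0.2887, 0.0497]
eef_rot: [1.0, 0.027, 0.0, -0.0]
ft_force: [0.4, -0.6, -1.2]
width: 0.0237
grip_force: 39.8
time: 13.4
ee_pos: [0.5266, -0.2887, 0.0496]
eef_rot: [1.0, 0.027, 0.0, -0.0]
ft_force: [0.5, -0.2, -0.3]
width: 0.0861
grip_force: 0.0
```

```bash
python3 -m pendant '[[-1,0,0,-0.1,0,0,0],[-1,0,0,-0.25,0,0,0],[-1,0,0,-0.4,0,0,0],[-1,0,-0.1,-0.5,0,0,-0.02],[-1,-0.02,-0.25,-0.5,0,0,-0.041],[-1,-0.04,-0.4,-0.5,0,0,-0.041],[-1,-0.06,-0.55,-0.5,0,0,-0.041],[-1,-0.08,-0.7,-0.5,0,0,-0.041]]'
python3 - <<'E'
from h import *
d=cam("side");c=cam("top")
H,S,V=cv2.split(cv2.cvtColor(d["p"],cv2.COLOR_RGB2HSV))
m=((H<8)|(H>172))&(S>150)&(V>60)
for k in blobs(m,20): print("red",rect(d,k,.0475))
m=(H>20)&(H<38)&(S>110)&(V>60);m[:145]=0;m[180:]=0;m[:,:240]=0;m[:,300:]=0
P=np.vstack(blobs(m,3))[:,0];print("scraper side",P.min(0),P.max(0))
print(fix(-97,0));plan([*fix(-97,0),.15],8);print(r.read_state()["joint_positions"])
E
```

```text
time: 14.4
ee_pos: [0.491, -0.0788, 0.1998]
eef_rot: [0.998, 0.069, 0.0, -0.0]
ft_force: [0.1, 0.1, 1.3]
width: 0.0872
grip_force: 0.0
red [500.9  -9.2  32.3  49.6  94.3]
red [ 284.2 -385.5  115.1   35.2   45.7]
scraper side [250 161] [290 171]
[ 0.50233327 -0.00906671]
[ 0.0693 -0.2121  0.1656] [-0.0011 -0.0001  0.0029]
[-0.59494809  0.06491202  0.69074018  1.8740416  -0.04649048  1.21828036
 -1.31424497]
```

The scraper is standing at its old spot, with its side blob at columns 250–290, rows 161–171. On to the knob.

```bash
python3 -m pendant '[[-1,0.04,-0.1,0.05,0,0,0],[-1,0.069,-0.212,0.16,0,0,0],[-1,0.069,-0.212,0.16,0,0,0],[-1,0.069,-0.212,0.16,0,0,0],[-1,0.069,-0.212,0.16,0,0,0]]'
python3 - <<'E'
from h import *
plan([*fix(-97,0),.0425],8)
E
```

```text
time: 15.12
ee_pos: [0.5035, -0.0156, 0.1524]
eef_rot: [0.998, 0.069, 0.001, -0.0]
ft_force: [0.7, 0.4, -0.5]
width: 0.087
grip_force: 0.0
[-0.0016 -0.0221  0.3665] [-0.     -0.0007 -0.0011]
```

```bash
python3 -m pendant '[[-1,-0.002,-0.022,0.1,0,0,0],[-1,-0.002,-0.022,0.22,0,0,0],[-1,-0.002,-0.022,0.33,0,0,0],[-1,-0.002,-0.022,0.366,0,0,0],[-1,-0.002,-0.022,0.366,0,0,0],[-1,-0.002,-0.022,0.366,0,0,0]]'
python3 - <<'E'
from h import *
plan([*fix(-97,0),.0425],8)
d=cam("side");save(cv2.resize(d["p"][150:270,190:325],None,fx=5,fy=5,interpolation=cv2.INTER_CUBIC),"knob.png")
E
```

```text
time: 15.88
ee_pos: [0.5026, -0.008, 0.0432]
eef_rot: [0.998, 0.069, 0.001, -0.0]
ft_force: [0.6, -0.2, 0.4]
width: 0.0872
grip_force: 0.0
[-0.0015  0.0033  0.0023] [-0.0001 -0.0011 -0.0004]
```

View pics/knob.png

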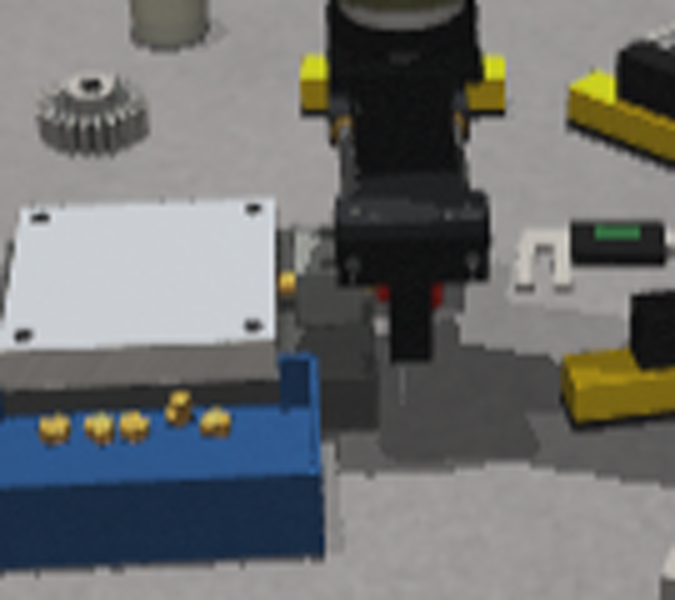

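The fingers (crop column 411) straddle the red grip, with red visible on both sides at 380 and 440. Pallet clear, five chips in the trough. I'll close on the knob.

```bash
python3 -m pendant '[[1,0,0.003,0.002,0,0,0],[1,0,0.003,0.002,0,0,0],[1,0,0.003,0.002,0,0,0],[1,0,0.003,0.002,0,0,0],[1,0,0.003,0.002,0,0,0],[1,0,0.003,0.002,0,0,0],[1,0,0.003,0.002,0,0,0],[1,0,0.003,0.002,0,0,0]]' 50
python3 -m pendant '[[1,0,0,0,0,0,0],[1,0,0,0,0,0,0],[1,-0.015,0,0,0,0,0],[1,-0.03,0,0,0,0,0],[1,-0.045,0,0,0,0,0],[1,-0.06,0,0,0,0,0],[1,-0.07,0,0,0,0,0],[1,-0.07,0,0,0,0,0]]'
```

```text
time: 16.92
ee_pos: [0.5018, -0.0091, 0.0412]
eef_rot: [0.998, 0.069, 0.0, 0.0]
ft_force: [0.5, -1.8, -0.0]
width: 0.0225
grip_force: 50.0
time: 17.92
ee_pos: [0.4824, -0.0118, 0.0414]
eef_rot: [0.998, 0.07, 0.002, 0.0]
ft_force: [9.9, -3.0, -12.6]
width: 0.0227
grip_force: 50.0
```

```bash
python3 -m pendant '[[1,-0.004,0,0.002,0,0,0],[1,-0.006,0,0.003,0,0,0],[1,-0.006,0,0.003,0,0,0],[1,-0.006,0,0.003,0,0,0],[1,-0.006,0,0.003,0,0,0],[1,-0.006,0,0.003,0,0,0]]'
python3 - <<'E'
from h import *
d=cam("side");save(cv2.resize(d["p"][140:270,170:325],None,fx=4.5,fy=4.5,interpolation=cv2.INTER_CUBIC),"pulled.png")
E
```

```text
time: 18.68
ee_pos: [0.4818, -0.0119, 0.0412]
eef_rot: [0.998, 0.07, 0.003, 0.0]
ft_force: [11.4, -1.8, -5.3]
width: 0.0222
grip_force: 50.0
```

View pics/pulled.png

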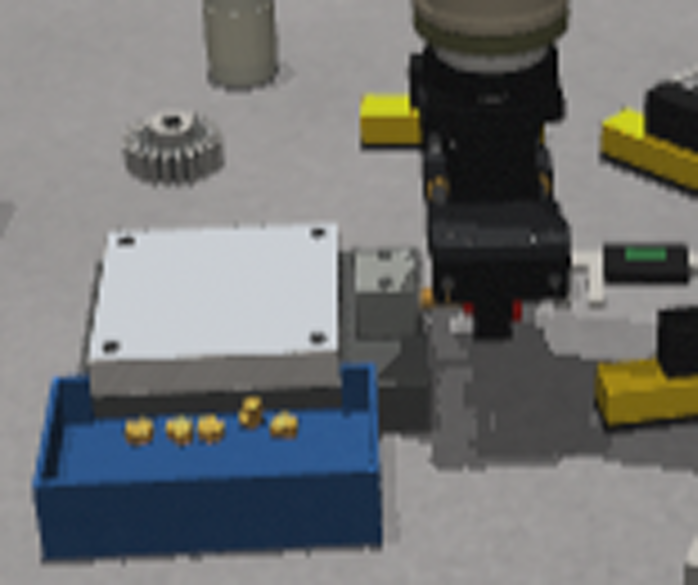

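The pin has gone from the gap at crop (345,290), the knob is back and centred in the fingers (red at 468 and 517), and the pull of about 11.5 N means it is on its stop. I'm handing the job in.

```bash
python3 -c "
from bench import r
print(r.close_job())"
```

```text
the job is handed in; nothing more can be done
None
```

I handed the job in at about 19 s of the 58 s limit, and no pass or fail came back: all five chips are in the trough, the scraper is standing back where it started, and the fingers are holding the plunger about 20 mm back on its stop.

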